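# Brush the backnuts out of the sorting tray into the picking bin

## Task

Slide the blue gate of the sorting tray fully open to its stop, then take the block brush and sweep all four brass backnuts off the tray, from the back of it out through the mouth, into the red bin, keeping the bristles pressed steadily but lightly on the tray floor and never touching the nuts with the gripper. Leave the gate open, stand the brush upright on its bristles where you found it, and do not push aside the valve and the coupling that stay in the tray, nor the other things on the counter.

Things in the scene. Friction and masses are not known exactly. Their poses are not given: they have to be found in the camera images.
- tray_bed: The flat floor of a sheet-metal sorting tray on four legs; origin at the centre of its upper face, 95 mm above the counter. The tray is fixed, but stands elsewhere and turned (up to 0.2 rad) each time. Axes: -y towards the mouth, +y to the back wall, x across (robot on the -x side), z up. Inner faces of all four walls are 140 mm from the origin; walls are 4 mm thick, their rims 46 mm high.
- mouth (a point): Middle of the lip of the mouth, on the floor's upper face, 158 mm towards -y from tray_bed; axes as there. The mouth is a gap in the tray's -y wall, 140 mm wide (70 mm to either side); its cheeks flare inwards to 170 mm over 20 mm. The floor runs on level, with no sill, to this lip. Nuts pushed over it drop into the red bin below.
- gate (a joint): Opening of the blue sheet gate (146 mm wide, 39 mm high, 3 mm thick) that closes the mouth, 10 mm inside the lip. 0 m: shut; 0.135 m: fully open, at its stop. It slides along the tray's -x (towards the robot's side) and stays where it is left; about 2 N moves it. It starts shut or up to 25 mm open.
- gate_knob (a point): Centre of the gate's black round knob, 18 mm in diameter, 25 mm high (13 mm below to 13 mm above this point), upright on the gate's top edge, 20 mm to +x of its middle. The point is 68 mm above the tray floor, 22 mm above the rims; nothing beside it stands higher than 50 mm above the tray floor. Pinch it from above or push it from its +x side.
- brush_grip (a point): Centre of the upright grip of a block brush standing on its bristles on the counter, left or right of the tray. Grip: 58 mm along its x, 22 mm thick along its y, 50 mm high. Below: a wooden back, 100 x 26 mm, top 28 mm below the point, then the bristles. Bristle tips: 80 mm below the point, unpressed (79 mm standing). Both long sides sweep alike. z up. 0.17 to 0.34 kg in all.
- bristles: The block of stiff black bristles of the brush, 98 (x) x 24 (y) x 30 mm (z), origin at the centre of its underside. It yields along z like a spring: about 1.8 N to begin with, then 0.9 N for each mm it is pressed in, solid at 10 mm.
- nut0: One of four loose brass flanged backnuts, 38 mm in diameter, 9 mm high (flange 4.5 mm), 50 g, lying flat on the tray floor. All four are alike. Origin at the centre of its underside.
- nut1: One of four loose brass flanged backnuts, 38 mm in diameter, 9 mm high (flange 4.5 mm), 50 g, lying flat on the tray floor. All four are alike. Origin at the centre of its underside.
- nut2: One of four loose brass flanged backnuts, 38 mm in diameter, 9 mm high (flange 4.5 mm), 50 g, lying flat on the tray floor. All four are alike. Origin at the centre of its underside.
- nut3: One of four loose brass flanged backnuts, 38 mm in diameter, 9 mm high (flange 4.5 mm), 50 g, lying flat on the tray floor. All four are alike. Origin at the centre of its underside.
- bin_floor (a point): Centre of the inner floor of the red picking bin that hangs under the mouth, fixed to the tray; axes as the tray's. Inside 152 mm (x) by 130 mm (y); rim 80 mm above this floor at the sides, 48 mm at the far end. The tray floor is 87 mm above this point.
- valve: Brass ball valve with a red lever, loose, standing in the tray beside the mouth, at its +x or its -x wall. Brass body 40 (x) x 72 (y) mm, 38 mm high; the lever on top, 16 mm wide, 49 mm high, reaches 60 mm towards +y. Origin at the centre of its underside. Stays where it is.
- coupling: Black and blue pipe coupling, loose, lying in the tray beside the mouth at the other side wall: 46 (x) x 80 (y) x 46 mm high, origin at the centre of its underside. Stays where it is.
- spray: White spray bottle with red cap, 60 mm in diameter, 170 mm high, standing on the counter on the side of the tray where the brush is not; origin at the centre of its underside. Stays where it is.
- tape: White roll of thread tape lying flat on the counter left of the tray, 54 mm in diameter, 14 mm high; origin at the centre of its underside. Stays where it is.
- wrench: Steel wrench lying on the counter beyond the tray's bin; origin near its middle. Stays where it is.
- elbow: Black pipe elbow standing on the counter, 44 mm in diameter, 56 mm high; origin at the centre of its underside. Stays where it is.

How it is judged:
By the outcome, as a careful person would: the job done as asked, in the order asked, and still so for the second after the job is handed in, with the robot touching nothing.
It also fails if it takes over 72 s, if anything falls off the work surface, if the arm or the gripper's body presses on something with over 40 N, if the wrist force passes 120 N, or if a joint passes its speed limit or range.

## Robot

A 6-joint arm with a two-finger parallel gripper is mounted at the origin on the work surface. World frame = base frame: x ahead of the robot, y to its left, z up, the work surface at z = 0. Lengths are in m, angles in rad, forces in N, time in s.
With the tool pointing down it reaches from about 0.25 to 0.775 m from the base axis. Payload 4 kg.
Tool frame: the origin (TCP) lies at the centre of the arm's flange, where the gripper is bolted on; the fingertips stand 199 mm ahead of it and the grasp point (between the pads) lies 180 mm ahead of it (robot.tcp_to_tips is the distance from the TCP to the fingertips, in m); z points along the fingers, y is the line along which they close (so a half turn about z gives the same grasp; the last joint's range is limited). The gripper opens to 94 mm and grips with 3 to 60 N. Pads are 16 mm wide; open, the fingers measure 119 mm over their backs; the gripper's body (75 mm by 177 mm) begins 78 mm behind the grasp point.
Start: joints at [1.13, 0.087, 1.371, -0, 1.684, -0.103], TCP at [0.182, 0.519, 0.405] pointing down, gripper open.
Joint ranges: [-3.1, 3.1], [-0.76, 2.03], [0.27, 2.55], [-1.08, 4.22], [0.17, 2.65], [-2.57, 2.57]. Speed limits (rad/s): [2.79, 2.79, 3.14, 3.14, 3.14, 3.14].

## Interface

Orientations are given as [roll, pitch, yaw] about the fixed x, y, z axes, in that order (R = Rz(yaw) Ry(pitch) Rx(roll)).
In Python, from bench import telemetry, snapshot, ticket, robot gives the robot as it stands.
- The arm moves only by the tool apply_moves, never from a script. Its argument "moves" is a list that holds one entry, the list of rows, each a list of 5 numbers: the shift along the tool's x, y, z in units of 50 mm (1.0 is 50 mm), then the turn about the tool's z in units of 10 degrees (1.0 is 10 degrees), then the closure, from 0 (fully open) to 1 (shut). A call has 1 to 10 rows; each row is the pose to reach, as a shift and turn from the pose commanded when the call began, along the tool's axes at that moment; what a row does not reach only later rows make up. A row lasts 1/8 s, in which the tool goes at most 62.5 mm and 10.7 degrees, less where a joint would pass 70% of its speed; a pose out of reach is approached as far as the arm can. A call with a gripper value outside its range is refused whole. The fingers move at their own pace and stop on an object; the grip force is fixed at half the most. Time passes only in rows, so rows that repeat a pose let the fingers close. It gives the time, the measured TCP pose, the force, the opening and the grip force at its end, in the units of the state.
- telemetry.get_obs(): the state, without advancing time (a new reading comes with each control period).
- snapshot(name): name is "scene" or "side" or "wrist"; returns a dict with "image" (400x640x3 uint8, red, green, blue), "fovy" (degrees; the focal length in pixels is half the picture's height over the tangent of half this angle, whatever the lens; pixels are square), "cx", "cy" (the principal point, pixels), "R" (3x3) and "t" (3): a world point X has camera coordinates R X + t. Camera axes: x right, y down, z forward; pixel columns grow to the right and rows downward; lengths in m; the calibration is good to about 2 mm. The wrist camera is an equidistant fisheye: a pixel r from the principal point sees the ray r / f radians off the axis. A picture is of the moment at which its call begins. There is no depth.
- ticket.close_job(): hands the job in; it is judged then, once.
The state is a dict: "time": time; "joint_positions": joint angles; "qvel": joint speeds; "joint_torque": joint torques, N m; "tool_pos": TCP position; "ee_rot": TCP orientation; "wrist_force": force on the tool from outside, world axes, zero at the start; "wrist_torque": the same for the moment, N m; "width": finger opening in m; "finger_force": force on a finger pad.
Only numpy, scipy, OpenCV 4.12 (cv2) and the standard library are available. Lean on these libraries where they do the work, as an engineer would, in place of code of your own. Each camera call takes 0.05 s, during which the arm holds its last target. There are 200 camera calls.

## Working session

There is one attempt and no reset: what is moved stays moved. The work goes in short steps, Python scripts to look and compute and a tool call to move; the robot and the scene stay as the last step left them, time stands still between calls to the robot, and variables do not carry over. Pictures are saved under pics/ and viewed, at most 10 in all, crops included, and the job is handed in when it is done.

Besides the shell and the picture viewer there is one more tool, called after ">>>" by a JSON object that holds its "name" and its "arguments". apply_moves: Moves the arm, as the interface text tells. Its arguments: {"type":"object","properties":{"moves":{"type":"array","items":{"type":"array","items":{"type":"array","items":{"type":"number"}}}}},"required":["moves"]}

```bash
ls; mkdir -p pics
cat > h.py <<'E'
import numpy as np, cv2, json
from bench import telemetry, snapshot, ticket, robot
def save(n,f):
    s=snapshot(n); cv2.imwrite(f,cv2.cvtColor(s["image"],cv2.COLOR_RGB2BGR))
    np.savez(f.replace('.png','.npz'),**{k:v for k,v in s.items()}); return s
def load(f): return dict(np.load(f))
def foc(s): return 200/np.tan(np.radians(float(s["fovy"]))/2)
def ray(s,u,v,fish=False):
    f=foc(s); d=np.array([(u-s["cx"])/f,(v-s["cy"])/f,1.0])
    if fish:
        r=np.hypot(d[0],d[1]); d=np.array([d[0]/r*np.sin(r),d[1]/r*np.sin(r),np.cos(r)])
    R=s["R"]; return -R.T@s["t"], R.T@(d/np.linalg.norm(d))
def onz(s,u,v,z,fish=False):
    c,d=ray(s,u,v,fish); return c+d*(z-c[2])/d[2]
def tri(*rs):
    A=np.zeros((3,3));b=np.zeros(3)
    for c,d in rs:
        P=np.eye(3)-np.outer(d,d);A+=P;b+=P@c
    x=np.linalg.solve(A,b); return x,[np.linalg.norm((np.eye(3)-np.outer(d,d))@(x-c)) for c,d in rs]
def proj(s,X,fish=False):
    p=s["R"]@np.asarray(X)+s["t"]; f=foc(s)
    if fish:
        th=np.arctan2(np.hypot(p[0],p[1]),p[2]); q=p[:2]/np.hypot(p[0],p[1])*th
    else: q=p[:2]/p[2]
    return q*f+[s["cx"],s["cy"]]
E
python3 - <<'E'
from h import *
for n in ["scene","side","wrist"]:
    s=save(n,f"pics/{n}0.png"); print(n,s["fovy"],s["cx"],s["cy"],-s["R"].T@s["t"])
a=cv2.imread("pics/scene0.png")
o=telemetry.get_obs(); print({k:np.round(v,3) for k,v in o.items()})
E
```

```text
pics
scene 50.75553846082585 322.5654609978822 203.1553579152917 [0.97980875 0.48186389 1.1211777 ]
side 42.406185975733614 321.9939958594671 203.65231776985857 [0.5648175  1.05441458 1.0214987 ]
wrist 65.70646984690485 326.3457662393222 198.89766884600738 [0.11273644 0.54341598 0.38412532]
{'time': np.float64(0.15), 'joint_positions': array([ 1.13 ,  0.088,  1.372,  0.   ,  1.684, -0.103]), 'qvel': array([-0.   , -0.003, -0.002,  0.   ,  0.001,  0.001]), 'joint_torque': array([ 2.0000e-03, -3.4065e+01, -3.0279e+01,  7.2000e-02,  3.1000e-02,
       -0.0000e+00]), 'tool_pos': array([0.182, 0.519, 0.404]), 'ee_rot': array([-3.14 , -0.   ,  2.804]), 'wrist_force': array([-0.075,  0.249,  0.426]), 'wrist_torque': array([-0.005,  0.001,  0.012]), 'finger_force': np.float64(0.0), 'width': np.float64(0.094)}
```

View pics/scene0.png

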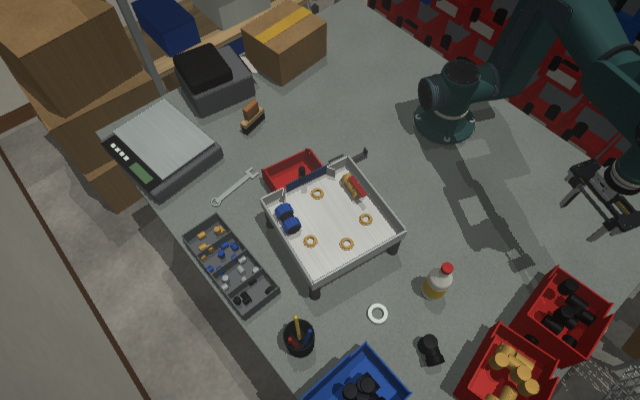

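View pics/side0.png

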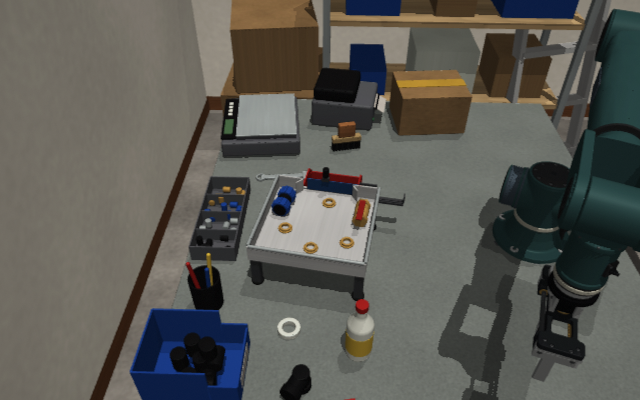

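View pics/wrist0.png

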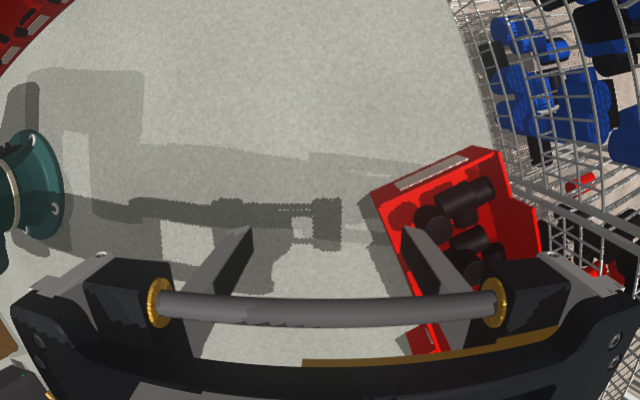

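Run:
```python
import cv2
a=cv2.imread("pics/scene0.png")[95:305,230:410]; b=cv2.imread("pics/side0.png")[110:300,240:420]
c=lambda i,k:cv2.resize(i,None,fx=k,fy=k,interpolation=cv2.INTER_CUBIC)
cv2.imwrite("pics/c1.png",c(a,2.85)); cv2.imwrite("pics/c2.png",c(b,3.1))
```

```text
(no output)
```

View pics/c1.png

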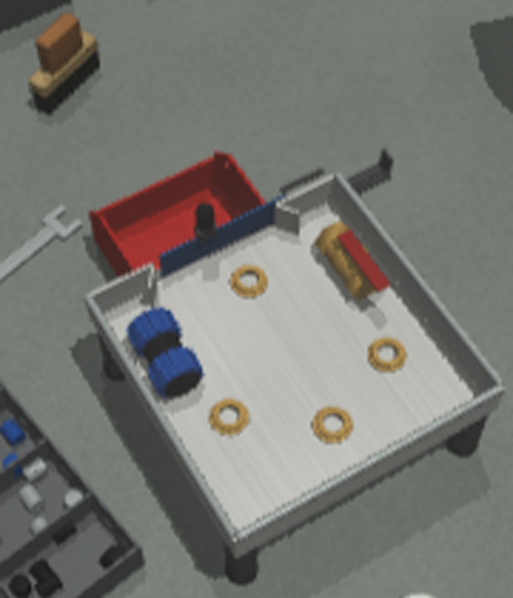

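View pics/c2.png

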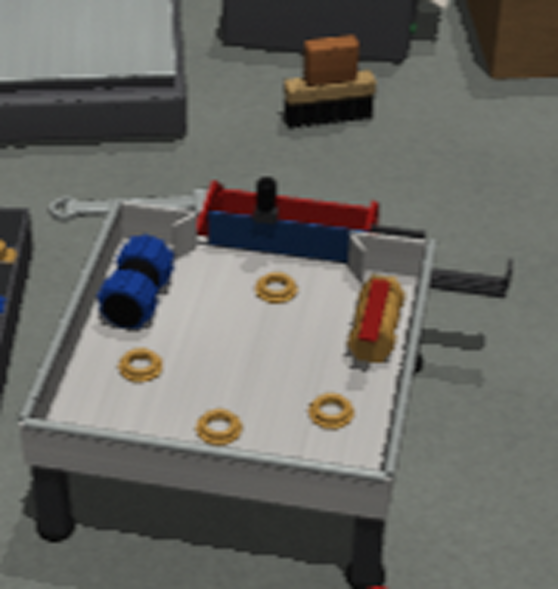

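```bash
cat > fit.py <<'E'
from h import *
from scipy.optimize import least_squares
A=load("pics/scene0.npz");B=load("pics/side0.npz")
a=lambda u,v:np.array([230+u/2.85,95+v/2.85])-.33
b=lambda u,v:np.array([240+u/3.1,110+v/3.1])-.33
L=[(-1,-1),(-1,1),(1,1),(1,-1)]
sa=[a(336,174),a(501,388),a(236,543),a(88,296)]; sb=[b(434,238),b(389,484),b(24,422),b(120,202)]
for p,q,l in zip(sa,sb,L): print(l,*[np.round(z,4) for z in tri(ray(A,*p),ray(B,*q))])
def T(p,l): c,s=np.cos(p[2]),np.sin(p[2]); return np.array([p[0]+c*l[0]-s*l[1],p[1]+s*l[0]+c*l[1],p[3]+(l[2] if len(l)>2 else 0)])
f=lambda p:np.concatenate([proj(A,T(p,.144*np.array(l)))-x for l,x in zip(L,sa)]+[proj(B,T(p,.144*np.array(l)))-x for l,x in zip(L,sb)])
r=least_squares(f,[.55,.3,3.14,.14],loss='soft_l1')
th=r.x[2];print("tray",r.x,np.round(r.fun,1))
def loc(X): c,s=np.cos(th),np.sin(th);d=np.asarray(X)[:2]-r.x[:2]; return np.array([c*d[0]+s*d[1],-s*d[0]+c*d[1]])
def m(n,p,q):
    x,e=tri(ray(A,*a(*p)),ray(B,*b(*q))); print(n,x.round(4),np.round(e,4),"local",loc(x).round(4),x[2].round(3))
m("knobtop",(205,207),(266,181));m("knob",(205,220),(266,194))
for i,(p,q) in enumerate([((248,281),(276,288)),((387,354),(331,411)),((332,425),(219,427)),((229,416),(140,365))]): m(f"nut{i}",p,q)
m("griptop",(60,27),(331,43))
m("backL",(38,85),(286,92));m("backR",(93,42),(374,78))
m("valve",(350,262),(376,312))
E
python3 - <<'E'
from fit import *
E
```

```text
(-1, -1) [ 0.4348 -0.0346  0.1399] [0.003 0.003]
(-1, 1) [0.4817 0.2428 0.1284] [0.0007 0.0007]
(1, 1) [0.7635 0.1983 0.1373] [0.0035 0.0035]
(1, -1) [ 0.7136 -0.0829  0.136 ] [0.0016 0.0016]
tray [0.59807902 0.0792478  6.11058079 0.13280046] [ 0.2 -0.8  1.4 -0.4 -0.4 -1.  -1.1 -0.7  0.1  2.1  0.2 -0.1 -1.5  1.6
 -0.8  0.3]
knobtop [ 0.5808 -0.0659  0.1772] [0.0002 0.0002] local [ 0.0079 -0.146 ] 0.177
knob [ 0.5822 -0.0641  0.1623] [0.0023 0.0023] local [ 0.009 -0.144] 0.162
nut0 [ 0.5708 -0.0144  0.0971] [0.0013 0.0013] local [-0.0108 -0.0969] 0.097
nut1 [0.5233 0.1378 0.0983] [0.001 0.001] local [-0.0837  0.0448] 0.098
nut2 [0.6138 0.1583 0.0972] [0.0017 0.0017] local [0.002  0.0806] 0.097
nut3 [0.6823 0.0892 0.0987] [0.0008 0.0008] local [0.0813 0.0243] 0.099
griptop [ 0.5175 -0.4098  0.1049] [0.001 0.001] local [ 0.0046 -0.4956] 0.105
backL [ 0.5641 -0.4036  0.0456] [0.0013 0.0013] local [ 0.0494 -0.4815] 0.046
backR [ 0.4727 -0.4151  0.0532] [0.0047 0.0047] local [-0.0387 -0.5086] 0.053
valve [0.4873 0.0451 0.1221] [0.0036 0.0036] local [-0.1032 -0.0527] 0.122
```

```bash
cat > go.py <<'E'
from h import *
TH=-0.1726; C=np.array([0.598,0.0795])   # tray yaw, centre
def W(x,y): c,s=np.cos(TH),np.sin(TH); return np.array([C[0]+c*x-s*y,C[1]+s*x+c*y])
def Lc(P): c,s=np.cos(TH),np.sin(TH); d=np.asarray(P)[:2]-C; return np.array([c*d[0]+s*d[1],-s*d[0]+c*d[1]])
def go(xy,z,yaw,st=None):
    if st is None: o=telemetry.get_obs(); st=(o["tool_pos"],o["ee_rot"][2])
    p,y0=st; d=np.array([*xy,z])-p; tx=np.array([np.cos(y0),np.sin(y0)]); ty=np.array([np.sin(y0),-np.cos(y0)])
    dy=(yaw-y0+np.pi)%(2*np.pi)-np.pi
    print("shift units",np.round([d[:2]@tx/.05,d[:2]@ty/.05,-d[2]/.05,-np.degrees(dy)/10],3)); return (np.array([*xy,z]),yaw)
E
python3 - <<'E'
from go import *
go([.6145,-.072],.404,TH+np.pi)
E
```

```text
shift units [-1.2073e+01 -8.2840e+00 -4.0000e-03 -9.4600e-01]
```

>>> {"name": "apply_moves", "arguments": {"moves": [[[-1.0,-0.7,0,-0.1,1],[-2.0,-1.4,0,-0.2,1],[-3.0,-2.1,0,-0.3,1],[-4.0,-2.8,0,-0.4,1],[-5.0,-3.5,0,-0.5,1],[-6.0,-4.15,0,-0.6,1],[-7.0,-4.8,0,-0.7,1],[-8.0,-5.5,0,-0.8,1],[-9.0,-6.2,0,-0.9,1],[-9.5,-6.5,0,-0.95,1]]]}}

```text
time: 1.4
tool_pos: [0.5239, 0.0521, 0.4039]
ee_rot: [-3.141, -0.001, 2.967]
wrist_force: [0.8, 0.9, 0.2]
width: 0.0005
finger_force: 0.0
```

Run:
```python
from go import *
s=go([.6145,-.072],.404,TH+np.pi)
s=go([.6145,-.072],.354,TH+np.pi)
```

```text
shift units [-2.216e+00 -2.129e+00 -1.000e-03 -1.400e-02]
shift units [-2.216 -2.129  0.999 -0.014]
```

>>> {"name": "apply_moves", "arguments": {"moves": [[[-1.0,-1.0,0,0,1],[-1.9,-1.8,0,0,1],[-2.2,-2.13,0,0,1],[-2.2,-2.13,0,0,1]]]}}

```text
time: 1.9
tool_pos: [0.6136, -0.0708, 0.4031]
ee_rot: [3.141, -0.002, 2.967]
wrist_force: [-0.8, 0.1, -1.4]
width: 0.0004
finger_force: 0.0
```

Run:
```python
from go import *
s=save("wrist","pics/w1.png"); o=telemetry.get_obs(); print(o["tool_pos"],Lc(o["tool_pos"]))
print("knob exp px",proj(s,[.581,-.066,.163],True))
```

```text
[ 0.61303211 -0.06945919  0.40364139] [ 0.04039164 -0.14416421]
knob exp px [324.33457514 177.33638049]
```

View pics/w1.png

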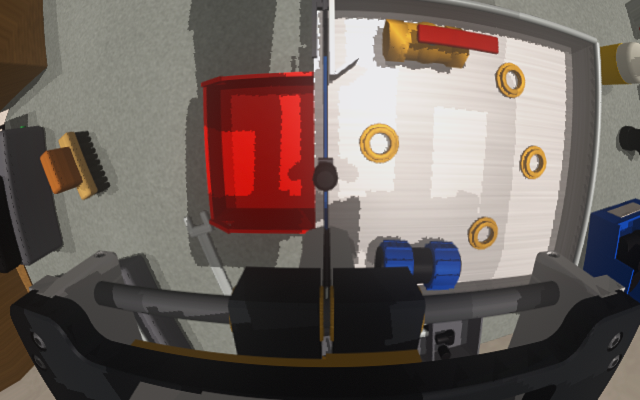

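>>> {"name": "apply_moves", "arguments": {"moves": [[[0,0,0.5,0,1],[0,-0.02,1.0,0,1],[0.1,-0.02,1.0,0,1],[0.4,-0.02,1.0,0,1],[0.7,-0.02,1.0,0,1],[1.1,-0.02,1.0,0,1],[1.5,-0.02,1.0,0,1],[1.9,-0.02,1.0,0,1],[2.2,-0.02,1.0,0,1],[2.4,-0.02,1.0,0,1]]]}}

```text
time: 3.2
tool_pos: [0.4939, -0.0486, 0.3563]
ee_rot: [3.141, 0.004, 2.97]
wrist_force: [2.3, 1.7, 1.3]
width: 0.0006
finger_force: 1.2
```

Run:
```python
from go import *
s=load("pics/w1.npz")
for n,u,v,z in [("nut0",379,143,.1),("nut1",510,80,.1),("nut2",533,162,.1),("nut3",483,232,.1),("valve body L",386,40,.115),("valve lever end",498,45,.143),("lever lowedge",497,53,.143),("coup R",461,265,.118),("coup top edge",400,240,.118),("valve low",425,67,.11),("brushgrip top",57,170,.105),("wallback in",555,80,.095),("cheekL",357,60,.141)]:
    X=onz(s,u,v,z,True); print(n,X.round(4),Lc(X).round(4))
o=telemetry.get_obs(); print(Lc(o["tool_pos"]),o["tool_pos"],o["wrist_force"])
```

```text
nut0 [ 0.5691 -0.0131  0.1   ] [-0.0125 -0.0962]
nut1 [0.5222 0.1363 0.1   ] [-0.0845  0.043 ]
nut2 [0.6113 0.1578 0.1   ] [-0.0003  0.0794]
nut3 [0.6784 0.0891 0.1   ] [0.0776 0.0233]
valve body L [0.4777 0.0064 0.115 ] [-0.1059 -0.0927]
valve lever end [0.4935 0.1004 0.143 ] [-0.1066  0.0026]
lever lowedge [0.5007 0.0977 0.143 ] [-0.099   0.0012]
coup R [0.7013 0.0544 0.118 ] [ 0.1061 -0.007 ]
coup top edge [ 0.66   -0.0079  0.118 ] [ 0.0761 -0.0755]
valve low [0.5052 0.0391 0.11  ] [-0.0845 -0.0558]
brushgrip top [ 0.5183 -0.3898  0.105 ] [ 0.0021 -0.476 ]
wallback in [0.523  0.2068 0.095 ] [-0.0957  0.1125]
cheekL [ 0.4973 -0.0257  0.141 ] [-0.0811 -0.1209]
[-0.0805446  -0.14405752] [ 0.49391111 -0.04858397  0.35628888] [2.34681886 1.68862689 1.25967418]
```

>>> {"name": "apply_moves", "arguments": {"moves": [[[0.15,0,0,0,1],[0.3,0,0,0,1],[0.4,0,0,0,1],[0.4,0,0,0,1]]]}}

```text
time: 3.7
tool_pos: [0.4762, -0.0463, 0.3555]
ee_rot: [3.142, 0.009, 2.969]
wrist_force: [10.1, -1.3, -1.2]
width: 0.0002
finger_force: 4.6
```

Run:
```python
from go import *
o=telemetry.get_obs(); print(Lc(o["tool_pos"]),o["tool_pos"],o["wrist_force"])
```

```text
[-0.09838171 -0.14485809] [ 0.47620154 -0.04630923  0.35545092] [10.13233756 -1.27160838 -1.15968398]
```

>>> {"name": "apply_moves", "arguments": {"moves": [[[0.1,0,0,0,1],[0.1,0,0,0,1]]]}}

```text
time: 3.95
tool_pos: [0.4737, -0.0459, 0.3557]
ee_rot: [3.141, 0.019, 2.969]
wrist_force: [21.0, -2.4, -6.6]
width: 0.0005
finger_force: 10.2
```

Run:
```python
from go import *
o=telemetry.get_obs(); print(Lc(o["tool_pos"]),o["tool_pos"],o["wrist_force"])
b=np.array([.518,-.40])
go(b,.43,TH+np.pi)
```

```text
[-0.10091559 -0.14492783] [ 0.47369333 -0.04594275  0.3557124 ] [21.04040121 -2.42339385 -6.63025308]
shift units [-2.087e+00 -6.824e+00 -1.486e+00  1.000e-03]
```

>>> {"name": "apply_moves", "arguments": {"moves": [[[-0.5,0,0,0,1],[-0.6,0,-0.6,0,1],[-0.6,0,-1.5,0,0.8],[-0.8,-1.2,-1.5,0,0.5],[-1.1,-2.4,-1.5,0,0],[-1.4,-3.6,-1.5,0,0],[-1.7,-4.8,-1.5,0,0],[-2.0,-6.0,-1.5,0,0],[-2.2,-6.8,-1.5,0,0],[-2.2,-6.8,-1.5,0,0]]]}}

```text
time: 5.2
tool_pos: [0.5191, -0.402, 0.4266]
ee_rot: [3.139, -0.006, 2.965]
wrist_force: [0.7, 0.8, -0.1]
width: 0.0771
finger_force: 0.0
```

Run:
```python
from go import *
o=telemetry.get_obs(); print(Lc(o["tool_pos"]),o["tool_pos"],o["wrist_force"],o["ee_rot"])
s=save("wrist","pics/w2.png");print(proj(s,[.518,-.4,.105],True))
save("scene","pics/s2.png")
```

```text
[ 0.00498114 -0.48793977] [ 0.51910626 -0.40204523  0.42658368] [ 0.73529873  0.82145062 -0.08449922] [ 3.13924382 -0.00568031  2.9650456 ]
[326.87397422 194.47324938]
```

View pics/w2.png

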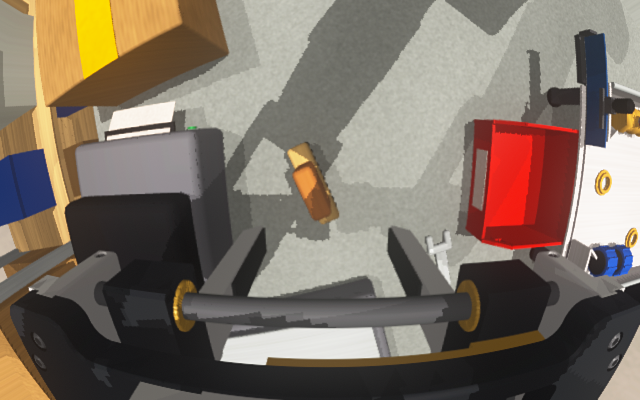

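```bash
cat > brush.py <<'E'
from go import *
from scipy.optimize import minimize
S=[]
side=save("side","pics/sd2.png")
for f,fish,g in [("pics/w2",True,[.518,-.4]),("pics/s2",False,0),("pics/sd2",False,0)]:
    s=load(f+".npz"); im=cv2.imread(f+".png"); hsv=cv2.cvtColor(im,cv2.COLOR_BGR2HSV)
    h,sa,v=cv2.split(hsv); m=((h>=3)&(h<=14)&(sa>110)&(v>60)).astype(np.uint8)
    c=proj(s,[.515,-.40,.08],fish); w=np.zeros_like(m); cv2.circle(w,tuple(int(x) for x in c),42 if fish else 16,1,-1); m&=w
    n,l,st,ce=cv2.connectedComponentsWithStats(m); k=1+np.argmax(st[1:,4]); m=(l==k).astype(np.uint8)
    print(f,c,st[k],ce[k],cv2.minAreaRect(cv2.findNonZero(m))); S.append((s,fish,m))
def hull(s,fish,p):
    c,sn=np.cos(p[3]),np.sin(p[3]); P=[]
    for a in(-.029,.029):
        for b in(-.011,.011):
            for z in(-.025,.025): P.append(proj(s,[p[0]+c*a-sn*b,p[1]+sn*a+c*b,p[2]+z],fish))
    q=cv2.convexHull(np.array(P,np.float32)); M=np.zeros((400,640),np.uint8)
    cv2.fillPoly(M,[np.round((q+.5)*16-8).astype(np.int32)],1,shift=4); return M
def cost(p): 
    t=0
    for s,f,m in S:
        M=hull(s,f,p); t+=1-(M&m).sum()/(M|m).sum()
    return t
best=None
for y in np.arange(-.8,1.0,.2):
    r=minimize(cost,[.517,-.405,.079,y],method="Nelder-Mead",options=dict(initial_simplex=np.array([[.517,-.405,.079,y]]+[[.517+.015*(i==0),-.405+.015*(i==1),.079+.01*(i==2),y+.15*(i==3)] for i in range(4)])))
    if best is None or r.fun<best.fun: best=r
print(best.x,best.fun)
E
python3 brush.py
```

```text
pics/w2 [326.28331061 186.43463967] [ 293  162   38   58 1031] [313.77885548 192.99418041] ((312.1438903808594, 190.89511108398438), (57.20145034790039, 24.514904022216797), 65.224853515625)
pics/s2 [254.08782327 111.1201473 ] [243 100  16  18 152] [250.46052632 107.88815789] ((250.576904296875, 108.1153793334961), (11.926054000854492, 16.91835594177246), 56.30992889404297)
pics/sd2 [347.13563654 131.33259735] [339 121  17  15 183] [347.57377049 127.17486339] ((347.0, 128.0), (14.0, 16.0), 90.0)
[ 0.51666292 -0.41589768  0.07442612  0.22847981] 1.242977069820502
```

```bash
cat >> brush.py <<'E'
for s,f,m in S:
    M=hull(s,f,best.x); print(cv2.boundingRect(M),cv2.boundingRect(m),M.sum(),m.sum(),(M&m).sum()/(M|m).sum())
    # mask-free triangulation
print(tri(*[ray(s,*[x+.0 for x in np.array(cv2.minAreaRect(cv2.findNonZero(m))[0])],f) for s,f,m in S]))
E
python3 brush.py | tail -4
python3 - <<'E'
import cv2,numpy as np
a=cv2.imread("pics/w2.png")[130:250,260:380];b=cv2.imread("pics/s2.png")[90:150,225:285];c=cv2.imread("pics/sd2.png")[105:165,315:375]
r=lambda i,n:cv2.resize(i,(n,n),interpolation=cv2.INTER_NEAREST)
cv2.imwrite("pics/b.png",np.hstack([r(a,260),r(b,260),r(c,260)]))
E
```

```text
(291, 156, 41, 66) (293, 162, 38, 58) 1541 1031 0.656149388280747
(242, 97, 20, 24) (243, 100, 16, 18) 289 152 0.5259515570934256
(338, 121, 20, 18) (339, 121, 17, 15) 323 187 0.5789473684210527
(array([ 0.51636695, -0.41599556,  0.08264498]), [np.float64(0.00034227980035355326), np.float64(0.0007752624429800931), np.float64(0.0009663453934127554)])
```

View pics/b.png

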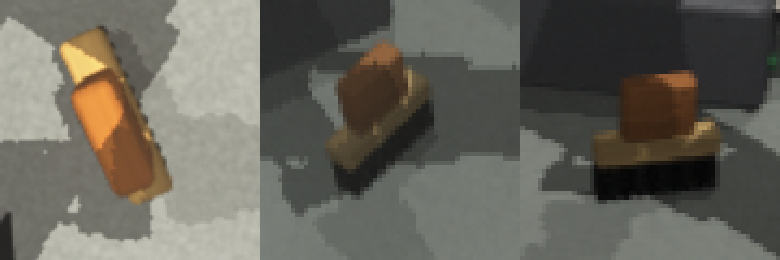

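Run:
```python
from go import *
o=telemetry.get_obs(); print(o["tool_pos"],o["ee_rot"],o["width"],o["joint_positions"])
go([.5165,-.416],.261,.228+np.pi)
```

```text
[ 0.52005234 -0.39772717  0.42959424] [ 3.14065839e+00 -1.04273244e-03  2.97063427e+00] 0.09192476757204206 [-7.39506632e-01  3.23251893e-01  1.04346136e+00  2.30728987e-04
  1.77626110e+00 -2.13929717e+00]
shift units [ 0.008 -0.372  3.372 -2.286]
```

>>> {"name": "apply_moves", "arguments": {"moves": [[[0,-0.1,0,1.0,0],[0,-0.2,0,2.0,0],[0,-0.3,0,3.0,0],[0,-0.37,0,4.0,0],[0,-0.37,0,5.0,0],[0,-0.37,0,6.0,0],[0,-0.37,0,7.0,0],[0,-0.37,0,8.0,0],[0,-0.37,0,9.0,0],[0,-0.37,0,10.0,0]]]}}

```text
time: 6.65
tool_pos: [0.5171, -0.4152, 0.4305]
ee_rot: [3.141, 0.0, 1.221]
wrist_force: [-0.2, -0.5, 0.3]
width: 0.0941
finger_force: 0.0
```

Run:
```python
from go import *
o=telemetry.get_obs(); print(o["tool_pos"],o["ee_rot"])
go([.5165,-.416],.261,.228)
```

```text
[ 0.51713015 -0.41518445  0.43046838] [3.14135647e+00 3.07161506e-05 1.22066367e+00]
shift units [-0.02  -0.006  3.389  5.688]
```

>>> {"name": "apply_moves", "arguments": {"moves": [[[0,0,0.3,1.0,0],[0,0,0.6,2.0,0],[0,0,0.9,3.0,0],[-0.02,0,1.2,4.0,0],[-0.02,0,1.5,5.0,0],[-0.02,0,1.8,5.65,0],[-0.02,0,2.3,5.65,0],[-0.02,0,2.8,5.65,0],[-0.02,0,3.2,5.65,0],[-0.02,0,3.39,5.65,0]]]}}

```text
time: 7.9
tool_pos: [0.5166, -0.4169, 0.259]
ee_rot: [-3.14, 0.001, 0.239]
wrist_force: [0.0, 0.1, -0.5]
width: 0.094
finger_force: 0.0
```

>>> {"name": "apply_moves", "arguments": {"moves": [[[0,0,0,0,0],[0,0,0,0,0.5],[0,0,0,0,0.9],[0,0,0,0,1],[0,0,0,0,1],[0,0,0,0,1]]]}}

```text
time: 8.65
tool_pos: [0.5165, -0.4181, 0.2602]
ee_rot: [3.142, -0.0, 0.238]
wrist_force: [-0.3, 0.4, -0.9]
width: 0.0476
finger_force: 0.0
```

Run:
```python
from go import *
o=telemetry.get_obs(); print(o["tool_pos"],o["ee_rot"],o["width"],o["finger_force"],o["wrist_force"],o["wrist_torque"])
s=save("wrist","pics/w3.png"); save("scene","pics/s3.png")
```

```text
[ 0.5164972  -0.41809915  0.26018549] [ 3.14158835e+00 -7.65908740e-05  2.38038712e-01] 0.047584949648628416 0.0 [-0.30827358  0.35450769 -0.89361567] [0.01254288 0.14775568 0.01677421]
```

>>> {"name": "apply_moves", "arguments": {"moves": [[[0,0,0,0,1],[0,0,0,0,1],[0,0,0,0,1],[0,0,0,0,1],[0,0,0,0,1]]]}}

```text
time: 9.38
tool_pos: [0.5165, -0.4179, 0.2601]
ee_rot: [-3.141, 0.0, 0.238]
wrist_force: [0.3, 1.2, 0.4]
width: 0.0217
finger_force: 30.0
```

Run:
```python
from go import *
o=telemetry.get_obs(); print(o["tool_pos"],o["ee_rot"],o["width"],o["finger_force"],o["wrist_force"],o["wrist_torque"])
```

```text
[ 0.51652756 -0.41790927  0.26008227] [-3.14111188e+00  1.54630691e-06  2.38259720e-01] 0.021661345501630687 29.98679906129837 [0.2592157  1.16429166 0.40034072] [0.18477851 0.15376439 0.0127802 ]
```

Run:
```python
from go import *
o=telemetry.get_obs()
print(W(0,.119)); go(W(0,.119),.45,TH,(np.array([.5165,-.4179,.2600]),.238))
```

```text
[0.61843757 0.19673185]
shift units [  4.879 -11.465  -3.8     2.353]
```

>>> {"name": "apply_moves", "arguments": {"moves": [[[0,0,-0.4,0,1],[0,0,-0.8,0,1],[0,0,-1.4,0,1],[0,0,-2.2,0,1],[0,0,-3.0,0,1],[0,0,-3.8,0,1],[0,0,-3.8,0,1]]]}}

```text
time: 10.25
tool_pos: [0.5162, -0.4178, 0.4569]
ee_rot: [3.132, -0.006, 0.238]
wrist_force: [-0.3, -0.3, -3.4]
width: 0.0218
finger_force: 30.0
```

Run:
```python
from go import *
o=telemetry.get_obs(); print(o["tool_pos"],o["ee_rot"],o["width"],o["wrist_force"],o["joint_positions"])
go(W(0,.119),.45,TH)
```

```text
[ 0.51623613 -0.41779094  0.45691646] [ 3.13164061 -0.00636905  0.23818325] 0.021817784623241705 [-0.25727641 -0.28221427 -3.40428731] [-7.65723362e-01  3.43297929e-01  9.64026204e-01  2.91169456e-05
  1.82245303e+00  5.66928829e-01]
shift units [  4.886 -11.461   0.138   2.354]
```

>>> {"name": "apply_moves", "arguments": {"moves": [[[0.4,-0.9,0,0.2,1],[0.9,-2.1,0,0.5,1],[1.4,-3.3,0,0.8,1],[1.9,-4.5,0,1.1,1],[2.4,-5.7,0,1.4,1],[2.9,-6.8,0,1.7,1],[3.4,-7.9,0,2.0,1],[3.8,-9.0,0,2.2,1],[4.3,-10.1,0,2.35,1],[4.7,-11.0,0,2.35,1]]]}}

```text
time: 11.5
tool_pos: [0.615, 0.1745, 0.4478]
ee_rot: [3.141, 0.003, -0.171]
wrist_force: [-0.1, 0.5, -2.4]
width: 0.0221
finger_force: 30.0
```

>>> {"name": "apply_moves", "arguments": {"moves": [[[0,0,0,0,1],[0,0,0,0,1]]]}}

```text
time: 11.75
tool_pos: [0.6151, 0.1717, 0.4484]
ee_rot: [3.14, 0.003, -0.172]
wrist_force: [0.1, -0.5, -3.5]
width: 0.0222
finger_force: 30.0
```

Run:
```python
from go import *
o=telemetry.get_obs(); print(o["tool_pos"],o["ee_rot"],o["width"],o["wrist_force"],o["joint_positions"])
go(W(0,.119),.375,TH)
save("scene","pics/s4.png"); save("side","pics/sd4.png"); s=save("wrist","pics/w4.png")
```

```text
[0.61509652 0.17171622 0.44839365] [ 3.13978536e+00  2.51592492e-03 -1.71850213e-01] 0.022175195812610526 [ 0.11136284 -0.49246349 -3.51071531] [ 1.83687694e-01  2.86745347e-01  1.05274430e+00 -8.41472361e-04
  1.80509061e+00  1.92613783e+00]
shift units [-0.02  -0.504  1.468  0.004]
```

>>> {"name": "apply_moves", "arguments": {"moves": [[[0,-0.25,0.1,0,1],[0,-0.5,0.3,0,1],[-0.02,-0.5,0.7,0,1],[-0.02,-0.5,1.1,0,1],[-0.02,-0.5,1.45,0,1],[-0.02,-0.5,1.6,0,1],[-0.02,-0.5,1.75,0,1],[-0.02,-0.5,1.83,0,1],[-0.02,-0.5,1.83,0,1]]]}}

```text
time: 13.02
tool_pos: [0.6185, 0.1966, 0.3589]
ee_rot: [-3.141, -0.0, -0.172]
wrist_force: [-0.2, -0.0, -3.5]
width: 0.0218
finger_force: 30.0
```

Run:
```python
from go import *
o=telemetry.get_obs(); print(o["tool_pos"],o["ee_rot"],o["width"],o["wrist_force"],Lc(o["tool_pos"]))
go(W(0,.119),.353,TH)
```

```text
[0.61848207 0.19662983 0.35885555] [-3.14134736e+00 -3.09491267e-04 -1.72114860e-01] 0.021769334779936644 [-0.16960884 -0.00354169 -3.52593421] [6.13606668e-05 1.18907142e-01]
shift units [-0.001 -0.002  0.117  0.003]
```

>>> {"name": "apply_moves", "arguments": {"moves": [[[0,0,0.06,0,1],[0,0,0.12,0,1],[0,0,0.12,0,1],[0,0,0.12,0,1]]]}}

```text
time: 13.52
tool_pos: [0.6186, 0.1967, 0.3538]
ee_rot: [-3.141, -0.002, -0.172]
wrist_force: [1.3, 0.1, 1.0]
width: 0.0215
finger_force: 30.0
```

Run:
```python
from go import *
o=telemetry.get_obs(); print(o["tool_pos"],o["wrist_force"],o["ee_rot"],Lc(o["tool_pos"]))
```

```text
[0.61855742 0.19668096 0.3538247 ] [1.25366896 0.07185365 1.03953358] [-3.14076880e+00 -1.92970470e-03 -1.72038537e-01] [0.00012681 0.11897045]
```

>>> {"name": "apply_moves", "arguments": {"moves": [[[0,0.1,0,0,1],[0,0.3,0,0,1],[0,0.55,0,0,1],[0,0.8,0,0,1],[0,1.05,0,0,1],[0,1.3,0,0,1],[0,1.55,0,0,1],[0,1.8,0,0,1],[0,2.05,0,0,1],[0,2.3,0,0,1]]]}}

```text
time: 14.78
tool_pos: [0.5986, 0.0826, 0.3527]
ee_rot: [-3.141, 0.0, -0.172]
wrist_force: [0.2, 3.7, 2.9]
width: 0.0218
finger_force: 30.0
```

Run:
```python
from go import *
o=telemetry.get_obs(); print(o["tool_pos"],o["wrist_force"],o["ee_rot"],Lc(o["tool_pos"]))
```

```text
[0.59858525 0.08259917 0.35268016] [0.19229648 3.71294788 2.92835799] [-3.14142853e+00  1.35979809e-04 -1.71947188e-01] [4.42886604e-05 3.15363256e-03]
```

>>> {"name": "apply_moves", "arguments": {"moves": [[[0,0.25,-0.02,0,1],[0,0.5,-0.03,0,1],[0,0.75,-0.03,0,1],[0,1.0,-0.03,0,1],[0,1.25,-0.03,0,1],[0,1.5,-0.03,0,1],[0,1.75,-0.03,0,1],[0,2.0,-0.03,0,1],[0,2.25,-0.03,0,1],[0,2.45,-0.03,0,1]]]}}

```text
time: 16.02
tool_pos: [0.5776, -0.0382, 0.3541]
ee_rot: [-3.142, 0.0, -0.172]
wrist_force: [1.3, 2.9, 0.4]
width: 0.0219
finger_force: 30.0
```

Run:
```python
from go import *
o=telemetry.get_obs(); print(o["tool_pos"],o["wrist_force"],o["ee_rot"],Lc(o["tool_pos"]))
```

```text
[ 0.57761108 -0.03818454  0.35413185] [1.31233768 2.92377988 0.43115881] [-3.14159019e+00  1.82785573e-04 -1.72316200e-01] [ 0.00012568 -0.11943761]
```

>>> {"name": "apply_moves", "arguments": {"moves": [[[0,0.2,0,0,1],[0,0.4,0,0,1],[0,0.55,0,0,1],[0,0.62,0,0,1],[0,0.62,0,0,1],[0,0.62,-0.5,0,1],[0,0.62,-1.2,0,1]]]}}

```text
time: 16.9
tool_pos: [0.5722, -0.0682, 0.4117]
ee_rot: [3.14, 0.006, -0.172]
wrist_force: [0.8, -0.9, -3.6]
width: 0.0216
finger_force: 30.0
```

```bash
cat > nuts.py <<'E'
from go import *
import sys
t=sys.argv[1]
for n in ("scene","side"):
    s=save(n,f"pics/{n}{t}.png"); im=cv2.imread(f"pics/{n}{t}.png")
    h,sa,v=cv2.split(cv2.cvtColor(im,cv2.COLOR_BGR2HSV)); m=((h>=12)&(h<=26)&(sa>110)&(v>50)).astype(np.uint8)
    pl=np.array([proj(s,[*W(a,b),.1]) for a,b in[(-.13,-.25),(-.13,.139),(.139,.139),(.139,-.25)]])
    w=np.zeros_like(m); cv2.fillPoly(w,[pl.astype(np.int32)],1); m=cv2.dilate(m&w,np.ones((3,3),np.uint8))
    k,l,st,ce=cv2.connectedComponentsWithStats(m)
    for i in range(1,k):
        if st[i,4]>25: print(n,ce[i].round(1),st[i,4],Lc(onz(s,*ce[i],.1)).round(3))
o=telemetry.get_obs(); print(o["tool_pos"],o["wrist_force"],Lc(o["tool_pos"]),o["time"])
E
python3 nuts.py 5
python3 - <<'E'
from go import *
go(W(.122,.065),.42,TH+np.pi/2)
E
```

```text
scene [297.3 155.6] 101 [-0.026 -0.24 ]
scene [349.5 184.7] 253 [-0.105 -0.071]
scene [304.7 178.2] 30 [-0.005 -0.157]
scene [294.4 182.2] 60 [ 0.028 -0.16 ]
scene [365.3 219. ] 150 [-0.082  0.046]
scene [309.9 240.8] 155 [0.083 0.025]
side [361.1 213.1] 374 [-0.105 -0.071]
side [284.8 227.6] 158 [0.081 0.025]
side [346.4 242.2] 170 [-0.084  0.045]
[ 0.5728293  -0.06823794  0.41770874] [ 0.71347124  0.58025165 -2.56055133] [ 0.00057645 -0.14986571] 17.0
shift units [ 2.43  -4.297 -0.046 -8.998]
```

>>> {"name": "apply_moves", "arguments": {"moves": [[[0.1,-0.3,-0.3,-0.5,1],[0.4,-0.8,-0.3,-1.5,1],[0.7,-1.3,-0.3,-2.5,1],[1.0,-1.8,-0.3,-3.5,1],[1.3,-2.3,-0.3,-4.5,1],[1.6,-2.8,-0.3,-5.5,1],[1.9,-3.3,-0.3,-6.5,1],[2.15,-3.8,-0.3,-7.5,1],[2.43,-4.3,-0.3,-8.5,1],[2.43,-4.3,-0.3,-9.0,1]]]}}

```text
time: 18.25
tool_pos: [0.7302, 0.125, 0.4241]
ee_rot: [-3.136, 0.002, 1.404]
wrist_force: [0.3, -0.0, -2.9]
width: 0.0221
finger_force: 30.0
```

Run:
```python
from go import *
o=telemetry.get_obs(); print(o["tool_pos"],o["wrist_force"],o["ee_rot"],Lc(o["tool_pos"]))
go(W(.122,.065),.3538,TH+np.pi/2)
```

```text
[0.73024861 0.1250195  0.42412048] [ 0.33071449 -0.01324892 -2.91908164] [-3.13613518e+00  2.12278506e-03  1.40428126e+00] [0.12246589 0.06755609]
shift units [-0.051 -0.01   1.406  0.035]
```

>>> {"name": "apply_moves", "arguments": {"moves": [[[0,0,0.3,0.02,1],[-0.03,0,0.7,0.02,1],[-0.03,0,1.0,0.02,1],[-0.03,0,1.2,0.02,1],[-0.03,0,1.3,0.02,1],[-0.03,0,1.38,0.02,1],[-0.03,0,1.38,0.02,1],[-0.03,0,1.38,0.02,1]]]}}

```text
time: 19.25
tool_pos: [0.7288, 0.1217, 0.361]
ee_rot: [3.14, -0.0, 1.395]
wrist_force: [-0.5, 0.5, -2.7]
width: 0.0218
finger_force: 30.0
```

Run:
```python
from go import *
o=telemetry.get_obs(); print(o["tool_pos"],o["wrist_force"],o["wrist_torque"],o["ee_rot"],Lc(o["tool_pos"]))
go(W(.122,.065),.3538,TH+np.pi/2)
```

```text
[0.7287901  0.12172514 0.36098417] [-0.50585838  0.54718192 -2.71840197] [-0.03427284  0.06763326  0.00553071] [ 3.14029836e+00 -4.42273682e-04  1.39526738e+00] [0.12159483 0.06406019]
shift units [ 0.019  0.008  0.144 -0.017]
```

>>> {"name": "apply_moves", "arguments": {"moves": [[[0,0,0.07,0,1],[0,0,0.145,0,1],[0,0,0.145,0,1],[0,-0.1,0.145,0,1],[0,-0.3,0.145,0,1],[0,-0.5,0.145,0,1],[0,-0.7,0.145,0,1],[0,-0.9,0.145,0,1],[0,-1.1,0.145,0,1],[0,-1.28,0.145,0,1]]]}}

```text
time: 20.5
tool_pos: [0.6651, 0.133, 0.3532]
ee_rot: [3.141, -0.0, 1.395]
wrist_force: [3.3, 0.1, 0.9]
width: 0.022
finger_force: 30.0
```

```bash
python3 nuts.py 6
```

```text
scene [298.2 180.8] 96 [ 0.016 -0.159]
scene [355.9 190. ] 69 [-0.111 -0.046]
scene [365.6 219.3] 143 [-0.082  0.047]
scene [310.5 215.9] 26 [ 0.043 -0.04 ]
scene [329.8 240.1] 143 [0.036 0.051]
side [289.7 191.5] 143 [ 0.104 -0.119]
side [361.2 213.1] 374 [-0.105 -0.071]
side [292.3 227.9] 672 [0.061 0.022]
side [346.4 242.2] 169 [-0.084  0.045]
[0.66453596 0.13321015 0.35313822] [-0.22789896 -0.91445764  0.62513383] [0.05632293 0.06433927] 20.6
```

Run:
```python
from go import *
go(W(-.122,.078),.361,TH+np.pi/2)
```

```text
shift units [ 0.265 -3.567 -0.157 -0.014]
```

>>> {"name": "apply_moves", "arguments": {"moves": [[[0,0.05,-0.4,0,1],[0.05,0,-0.9,0,1],[0.1,-0.6,-0.9,0,1],[0.2,-1.3,-0.9,0,1],[0.27,-2.0,-0.9,0,1],[0.27,-2.7,-0.9,0,1],[0.27,-3.3,-0.9,0,1],[0.27,-3.56,-0.9,0,1],[0.27,-3.56,-0.9,0,1]]]}}

```text
time: 21.72
tool_pos: [0.4923, 0.1774, 0.397]
ee_rot: [-3.139, 0.001, 1.396]
wrist_force: [0.3, -0.7, -2.3]
width: 0.0219
finger_force: 30.0
```

```bash
python3 nuts.py 7;python3 - <<'E'
from go import *
go(W(-.122,.078),.3538,TH+np.pi/2)
E
```

```text
scene [350.5 185.9] 279 [-0.105 -0.066]
scene [298.3 180.7] 93 [ 0.015 -0.159]
scene [365.5 218.8] 137 [-0.082  0.046]
scene [328.  231.2] 154 [0.026 0.026]
side [349.8 175.1] 42 [-0.049 -0.228]
side [360.7 187.2] 105 [-0.088 -0.179]
side [357.4 228.3] 744 [-0.104 -0.011]
side [306.2 230.8] 163 [0.024 0.026]
[0.49336887 0.17710346 0.39734223] [-0.29127242  0.78423728 -2.20312318] [-0.11983932  0.07818342] 21.825
shift units [-0.004 -0.043  0.871 -0.018]
```

>>> {"name": "apply_moves", "arguments": {"moves": [[[0,-0.03,0.3,0,1],[0,-0.03,0.6,0,1],[0,-0.03,0.8,0,1],[0,-0.03,0.86,0,1],[0,-0.03,0.86,0,1],[0,0.1,0.86,0,1],[0,0.3,0.86,0,1],[0,0.5,0.86,0,1],[0,0.7,0.86,0,1],[0,0.9,0.86,0,1]]]}}

```text
time: 23.08
tool_pos: [0.5379, 0.1693, 0.3549]
ee_rot: [-3.141, -0.0, 1.395]
wrist_force: [-2.7, 0.8, 0.1]
width: 0.0218
finger_force: 30.0
```

Run:
```python
from go import *
o=telemetry.get_obs(); print(o["tool_pos"],o["wrist_force"],o["ee_rot"],Lc(o["tool_pos"]))
```

```text
[0.5378614  0.16926603 0.35487208] [-2.65805415  0.82443215  0.07587687] [-3.14117822e+00 -1.26778642e-04  1.39523374e+00] [-0.07466184  0.07810379]
```

Continue to x = −0.06, then lift and head to the back for the second stroke.

>>> {"name": "apply_moves", "arguments": {"moves": [[[0,0.15,0.01,0,1],[0,0.3,0.01,0,1],[0,0.3,0.01,0,1],[0,0.25,-0.5,0,1],[0,0.2,-1.3,0,1],[0,0.3,-1.3,0,1]]]}}

```text
time: 23.82
tool_pos: [0.5523, 0.1668, 0.4237]
ee_rot: [3.133, -0.003, 1.396]
wrist_force: [-0.1, -0.3, -2.6]
width: 0.0218
finger_force: 30.0
```

```bash
python3 nuts.py 8;python3 - <<'E'
from go import *
go(W(0,.114),.40,TH)
E
```

```text
scene [346.6 176.4] 82 [-0.114 -0.1  ]
scene [298.3 180.7] 93 [ 0.015 -0.159]
scene [355.2 189.3] 35 [-0.111 -0.05 ]
scene [374.6 210.1] 149 [-0.12   0.036]
scene [348.  228.1] 147 [-0.025  0.045]
scene [327.9 231.2] 150 [0.027 0.026]
side [335.8 175.2] 132 [-0.009 -0.219]
side [350.  183.4] 30 [-0.056 -0.19 ]
side [331.9 220.1] 663 [-0.034 -0.028]
side [361.2 212.9] 375 [-0.105 -0.072]
side [306.1 230.8] 160 [0.024 0.026]
[0.55240835 0.16652304 0.41866613] [-0.37056694  0.28517194 -3.93166392] [-0.05985994  0.07789991] 23.925
shift units [0.726 1.195 0.373 8.981]
```

>>> {"name": "apply_moves", "arguments": {"moves": [[[0.1,0.2,0,1.0,1],[0.2,0.4,0,2.0,1],[0.3,0.6,0,3.0,1],[0.4,0.8,0,4.0,1],[0.55,1.0,0,5.0,1],[0.62,1.2,0,6.0,1],[0.62,1.2,0,7.0,1],[0.62,1.2,0,8.0,1],[0.62,1.2,0.4,8.98,1],[0.62,1.2,0.8,8.98,1]]]}}

```text
time: 25.18
tool_pos: [0.6164, 0.1866, 0.376]
ee_rot: [3.14, 0.004, -0.173]
wrist_force: [-0.1, 0.4, -2.2]
width: 0.0222
finger_force: 30.0
```

Run:
```python
from go import *
o=telemetry.get_obs(); print(o["tool_pos"],o["wrist_force"],o["ee_rot"],Lc(o["tool_pos"]))
go(W(0,.109),.354,TH)
```

```text
[0.61638666 0.18663777 0.37597034] [-0.06937177  0.38340601 -2.16369063] [ 3.13982585  0.0038514  -0.17311747] [-0.00028684  0.10870367]
shift units [ 0.006 -0.006  0.439 -0.003]
```

>>> {"name": "apply_moves", "arguments": {"moves": [[[0,0,0.25,0,1],[0,0,0.42,0,1],[0,0,0.5,0,1],[0,0,0.5,0,1],[0,0.1,0.5,0,1],[0,0.3,0.5,0,1],[0,0.55,0.5,0,1],[0,0.8,0.5,0,1],[0,1.05,0.5,0,1]]]}}

```text
time: 26.3
tool_pos: [0.6073, 0.1342, 0.3553]
ee_rot: [-3.141, -0.001, -0.172]
wrist_force: [0.9, 1.5, 0.5]
width: 0.0218
finger_force: 30.0
```

Run:
```python
from go import *
o=telemetry.get_obs(); print(o["tool_pos"],o["wrist_force"],o["ee_rot"],Lc(o["tool_pos"]))
go(W(0,-.148),.3538,TH)
```

```text
[0.607256   0.13418933 0.35528443] [0.89838089 1.46601837 0.51290081] [-3.14067416e+00 -6.93896763e-04 -1.72241344e-01] [-0.00027411  0.0554664 ]
shift units [4.000e-03 4.069e+00 3.000e-02 2.000e-03]
```

>>> {"name": "apply_moves", "arguments": {"moves": [[[0,0.25,0.01,0,1],[0,0.5,0.01,0,1],[0,0.75,0.01,0,1],[0,1.0,0.01,0,1],[0,1.25,0.01,0,1],[0,1.5,0.01,0,1],[0,1.75,0.01,0,1],[0,2.0,0.01,0,1],[0,2.25,0.01,0,1],[0,2.5,0.01,0,1]]]}}

```text
time: 27.55
tool_pos: [0.5858, 0.0111, 0.3544]
ee_rot: [-3.142, 0.0, -0.172]
wrist_force: [1.1, 3.4, 0.9]
width: 0.0219
finger_force: 30.0
```

```bash
python3 nuts.py 9;python3 - <<'E'
from go import *
go(W(0,-.150),.3538,TH)
E
```

```text
scene [352.1 187.1] 225 [-0.107 -0.06 ]
scene [305.4 177.8] 31 [-0.007 -0.157]
scene [294.6 182.1] 62 [ 0.027 -0.16 ]
scene [312.8 186.4] 88 [-0.011 -0.12 ]
scene [302.9 194.8] 49 [ 0.028 -0.11 ]
side [323.3 194.1] 646 [ 0.009 -0.128]
side [361.2 212.9] 374 [-0.105 -0.072]
[0.58570459 0.00998386 0.35438504] [ 0.30065552 -1.33230862  0.16427121] [-0.00017372 -0.0705949 ] 27.65
shift units [ 0.006  1.588  0.012 -0.009]
```

>>> {"name": "apply_moves", "arguments": {"moves": [[[0,0.25,0,0,1],[0,0.5,0,0,1],[0,0.75,0,0,1],[0,1.0,0,0,1],[0,1.25,0,0,1],[0,1.45,0,0,1],[0,1.6,0,0,1],[0,1.6,0,0,1],[0,1.6,-0.4,0,1],[0,1.6,-1.4,0,1]]]}}

```text
time: 28.9
tool_pos: [0.5719, -0.0672, 0.4199]
ee_rot: [3.14, 0.011, -0.172]
wrist_force: [1.1, 0.1, -2.8]
width: 0.0217
finger_force: 30.0
```

>>> {"name": "apply_moves", "arguments": {"moves": [[[0,0,-0.4,0,1],[0,-0.4,-0.8,0,1],[0,-1.4,-0.8,0,1],[0,-1.4,-0.8,0,1]]]}}

```text
time: 29.4
tool_pos: [0.5845, 0.0045, 0.4632]
ee_rot: [3.141, 0.002, -0.168]
wrist_force: [0.2, -0.0, -2.4]
width: 0.0219
finger_force: 30.0
```

```bash
python3 nuts.py 10;python3 - <<'E'
from go import *
save("wrist","pics/w10.png")
s=load("pics/scene10.npz"); print(Lc(onz(s,298,181,.015)))
a=cv2.imread("pics/scene10.png")[130:300,230:410];b=cv2.imread("pics/w10.png")
cv2.imwrite("pics/v9.png",np.vstack([np.hstack([cv2.resize(a,(400,378),interpolation=cv2.INTER_CUBIC),cv2.resize(cv2.imread("pics/side10.png")[140:300,230:410],(400,378),interpolation=cv2.INTER_CUBIC)]),cv2.resize(b,(352,220))[:, :].copy() if 0 else np.pad(cv2.resize(b,(352,220)),((0,0),(0,448),(0,0)))]))
E
```

```text
scene [310.7 160.4] 162 [-0.052 -0.204]
scene [350.  185.4] 275 [-0.105 -0.069]
scene [293.9 182.5] 65 [ 0.029 -0.16 ]
side [322.6 167. ] 162 [ 0.036 -0.25 ]
side [361.2 213. ] 370 [-0.105 -0.071]
[0.58438212 0.00221104 0.46302091] [ 0.20007792 -0.63404926 -3.83065226] [-0.0001416  -0.07847936] 29.5
[-0.00753498 -0.2102184 ]
```

View pics/v9.png

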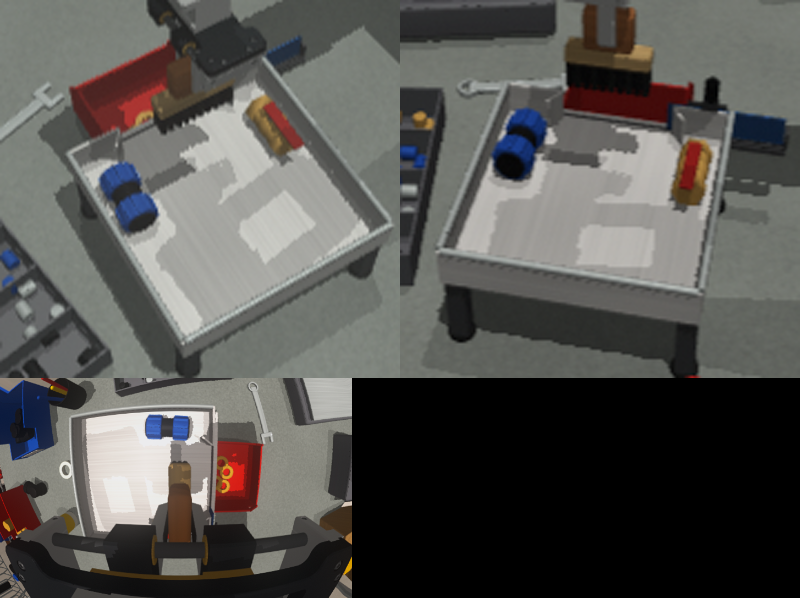

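Run:
```python
from go import *
go([.5165,-.4179],.45,.238)
```

```text
shift units [ 0.103  8.499  0.263 -2.351]
```

>>> {"name": "apply_moves", "arguments": {"moves": [[[0,0.5,0,-0.1,1],[0,1.4,0,-0.4,1],[0.05,2.5,0,-0.7,1],[0.05,3.6,0,-1.0,1],[0.1,4.7,0,-1.3,1],[0.1,5.8,0,-1.6,1],[0.1,6.8,0,-1.9,1],[0.1,7.7,0,-2.2,1],[0.1,8.3,0,-2.35,1],[0.1,8.5,0,-2.35,1]]]}}

```text
time: 30.8
tool_pos: [0.515, -0.4204, 0.4629]
ee_rot: [-3.14, 0.002, 0.233]
wrist_force: [-0.4, 0.1, -2.7]
width: 0.0217
finger_force: 30.0
```

>>> {"name": "apply_moves", "arguments": {"moves": [[[0,0,0.6,0,1],[0,0,1.4,0,1],[0,0,2.2,0,1],[0,0,2.9,0,1],[0,0,3.4,0,1],[0,0,3.6,0,1],[0,0,3.6,0,1]]]}}

```text
time: 31.68
tool_pos: [0.5165, -0.4171, 0.284]
ee_rot: [-3.14, 0.001, 0.238]
wrist_force: [-0.5, -0.5, -4.0]
width: 0.0218
finger_force: 30.0
```

Run:
```python
from go import *
o=telemetry.get_obs(); print(o["tool_pos"],o["wrist_force"],o["ee_rot"])
go([.5165,-.4179],.2605,.238)
```

```text
[ 0.51645341 -0.41714539  0.28400888] [-0.47232902 -0.46270884 -4.03702658] [-3.14043826e+00  6.20465838e-04  2.38257912e-01]
shift units [-0.003  0.015  0.47   0.001]
```

>>> {"name": "apply_moves", "arguments": {"moves": [[[0,0.01,0.2,0,1],[0,0.01,0.35,0,1],[0,0.01,0.42,0,1],[0,0.01,0.45,0,1],[0,0.01,0.45,0,1],[0,0.01,0.45,0,1]]]}}

```text
time: 32.42
tool_pos: [0.5167, -0.4181, 0.2623]
ee_rot: [3.141, -0.0, 0.238]
wrist_force: [0.3, -0.0, -3.5]
width: 0.022
finger_force: 30.0
```

Run:
```python
from go import *
o=telemetry.get_obs(); print(o["tool_pos"],o["wrist_force"],o["ee_rot"])
```

```text
[ 0.51666637 -0.41805995  0.26227039] [ 0.31343136 -0.03389074 -3.49478428] [ 3.14110344e+00 -4.33080919e-04  2.38123524e-01]
```

Lower 2 mm more, then release slowly and rise.

>>> {"name": "apply_moves", "arguments": {"moves": [[[0,0,0.03,0,1],[0,0,0.05,0,1],[0,0,0.05,0,1],[0,0,0.05,0,1]]]}}

```text
time: 32.92
tool_pos: [0.5167, -0.418, 0.26]
ee_rot: [3.141, -0.001, 0.238]
wrist_force: [-0.2, -0.2, 0.4]
width: 0.0217
finger_force: 30.0
```

>>> {"name": "apply_moves", "arguments": {"moves": [[[0,0,0,0,0.7],[0,0,0,0,0.5],[0,0,0,0,0.3],[0,0,0,0,0],[0,0,0,0,0],[0,0,0,0,0],[0,0,0,0,0],[0,0,0,0,0]]]}}

```text
time: 33.92
tool_pos: [0.5166, -0.418, 0.2594]
ee_rot: [-3.142, -0.0, 0.238]
wrist_force: [-0.2, 0.8, -0.2]
width: 0.0926
finger_force: 0.0
```

>>> {"name": "apply_moves", "arguments": {"moves": [[[0,0,-0.3,0,0],[0,0,-0.9,0,0],[0,0,-1.7,0,0],[0,0,-2.5,0,0],[0,0,-3.5,0,0],[0,0,-3.5,0,0]]]}}

```text
time: 34.67
tool_pos: [0.5164, -0.4177, 0.4425]
ee_rot: [3.13, -0.007, 0.238]
wrist_force: [-0.3, -0.5, 0.4]
width: 0.0939
finger_force: 0.0
```

Run:
```python
from go import *
for n in("scene","side","wrist"): save(n,f"pics/{n}F.png")
r=lambda i,n,m:cv2.resize(i,(n,m),interpolation=cv2.INTER_CUBIC)
a=cv2.imread("pics/sideF.png")[100:260,230:430];b=cv2.imread("pics/sceneF.png")[90:250,220:420]; c=cv2.imread("pics/wristF.png")
cv2.imwrite("pics/f.png",np.vstack([np.hstack([r(a,340,272),r(b,340,272)]),np.pad(r(c,512,320),((0,0),(0,168),(0,0)))]))
print(telemetry.get_obs()["tool_pos"])
```

```text
[ 0.51646709 -0.41788835  0.43374084]
```

View pics/f.png

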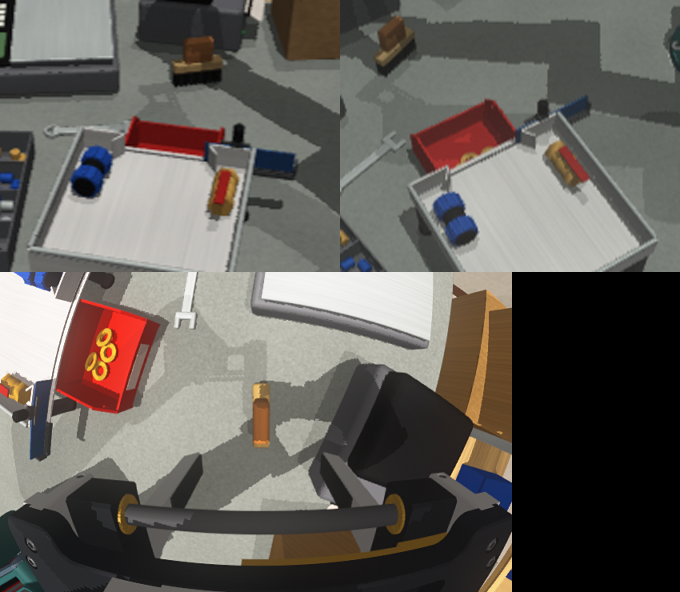

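The final picture shows all four nuts in the bin, the gate open, the brush upright in its place, and the valve and coupling unmoved.

```bash
python3 -c "
from bench import ticket
print(ticket.close_job())"
```

```text
the job is handed in; nothing more can be done
None
```

The job is handed in at about 35 s: the gate is open at its stop, all four nuts are in the red bin, and the brush stands upright where it was found; the valve and coupling look unmoved in the final pictures (the spray, tape and elbow were out of frame, so not rechecked).

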